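# Unclip the spent filter cartridge from the bench fume extractor

### The job

The brown cartridge in the fume extractor is spent; the white one beside it is still good. Pinch the brown cartridge's two blue spring tabs together to unlatch it, lift it straight out, and stand it upright in the orange discard tray, lowering it right down before you let go. Leave the white cartridge latched in its bay.

Things in the scene. Friction and masses are not known exactly. Their poses are not given: they have to be found in the camera images.
- spent_tab_a (a point): Pinch point, mid-width on the outer face of blue tab a of the brown spent cartridge: 86 mm above its underside, 21 below the tab top, 26 above the extractor. x axis points from tab b to a, z is the cartridge's up. Upright tabs, 26 mm wide, 52 apart over their outer faces; each slides in 8 mm on a spring (2 to 8 N). Barbs free below 43 mm, stops at 36; 15 to 30 N grip also carries it.
- spent_tab_b (a point): The same point on the opposite blue tab b. The line a-b is the direction to pinch along, its middle the cartridge's axis. The cartridge weighs 0.1 to 0.2 kg; foot and lower body 48 mm (along a-b) x 52 mm; 107 mm tall over the tabs; its brown core between the tabs, 24 mm thick, reaches 82 mm. Let go, the tabs spring back to 52 mm.
- clean_grip (a point): Midway between the blue tabs of the good cartridge (white core, otherwise the same), 86 mm above its underside, 90 mm beside the spent one across line a-b. Both stand in the bays of a white extractor, 110 x 200 mm, top 82 mm above the table; bay floors at 22 mm: a cartridge must rise 60 mm to be clear. On soft mounts the extractor gives up to 14 mm along a-b (1 N), then returns.
- tray: Shallow orange discard tray, 160 x 160 mm, walls 25 mm tall and 4 mm thick, fixed to the table. Origin at the centre of its underside on the table, x and y along its sides. Its inner floor is 4 mm above the table.

How it is judged:
On the way, in this order (a step that is already met when the one before it is completed fails the run):
1. the spent cartridge's two tabs are pinched together while it still sits in its bay (distance between spent_tab_a and spent_tab_b below 0.0455 m and height (world z) of spent_tab_a below 0.125 m), for 0.05 s.
2. the spent cartridge is lifted clear of the extractor (height (world z) of spent_tab_a above 0.175 m), for 0.05 s.
3. it is lowered to within 15 mm of the tray's floor while still held by its tabs (z of spent_tab_a in the frame of tray below 0.106 m and horizontal distance between spent_tab_a and tray below 0.1 m and distance between spent_tab_a and spent_tab_b below 0.047 m), for 0.05 s.
At the end, for the whole second after the job is handed in: The spent cartridge stands upright (within about 7 degrees) on the tray's floor, wholly within the tray's walls, its tabs let go and sprung back; the clean cartridge is still latched in its bay (within 12 mm of where it was) (x of spent_tab_a in the frame of tray between -0.078 and 0.078 m and y of spent_tab_a in the frame of tray between -0.078 and 0.078 m and x of spent_tab_b in the frame of tray between -0.078 and 0.078 m and y of spent_tab_b in the frame of tray between -0.078 and 0.078 m and z of spent_tab_a in the frame of tray below 0.098 m and angle between spent_tab_a's own z axis and vertical below 0.12 rad and distance between spent_tab_a and spent_tab_b above 0.047 m and distance of clean_grip from where it was at the start of the episode below 0.012 m); the robot touches nothing.
It fails at once if the clean cartridge is pulled out of its bay (moved by more than 30 mm) (distance of clean_grip from where it was at the start of the episode above 0.03 m).
It also fails if it takes over 42 s, if anything falls off the work surface, if the arm or the gripper's body presses on something with over 40 N, if the wrist force passes 120 N, or if a joint passes its speed limit or range.

### The arm

A 7-joint arm with a two-finger parallel gripper is mounted at the origin on a cart in front of the work surface, level with it; the furniture and walls round the work are solid. World frame = base frame: x ahead of the robot, y to its left, z up, the work surface at z = 0. Lengths are in m, angles in rad, forces in N, time in s.
With the tool pointing down it reaches from about 0.425 to 0.875 m from the base axis. Payload 4.7 kg.
Tool frame: the origin (TCP) lies where the fingers leave the gripper's body, on its centre line; the fingertips stand 70 mm ahead of it and the grasp point (between the pads) lies 51 mm ahead of it; z points along the fingers, y is the line along which they close (so a half turn about z gives the same grasp; the last joint's range is limited). The gripper opens to 87 mm and grips with 3 to 60 N. Pads are 19 mm wide; open, the fingers measure 117 mm over their backs; the gripper's body (75 mm by 190 mm) begins 51 mm behind the grasp point.
Start: joints at [-1.239, 0.321, -0.07, 1.45, 0.023, 1.371, -0.057], TCP at [0.203, 0.617, 0.292] pointing down, gripper open.
Joint ranges: [-2.86, 2.86], [-0.3, 2.09], [-1.38, 1.24], [0.06, 2.45], [-1.56, 4.7], [0.09, 2.05], [-2.69, 2.69]. Speed limits (rad/s): [2.57, 2.57, 3.14, 3.14, 3.14, 3.14, 3.14].

### API

Orientations are given as a rotation vector (axis times angle).
In Python, from bench import get_state, get_image, get_calibration, close_job gives the robot as it stands.
- The arm moves only by the tool send_rows, never from a script. Its argument "rows" is a list of rows, each an object of numbers: "hand": the finger opening in mm, from 0 to 87; "x", "y", "z": the shift along the world's x, y, z in mm; "roll": the turn about the world's z in degrees. A call has 1 to 10 rows; each row shifts and turns the commanded pose from where the row before left it; what a row does not reach is not made up. A row lasts 1/10 s, in which the tool goes at most 50 mm and 8.59 degrees, less where a joint would pass 70% of its speed; a pose out of reach is approached as far as the arm can. A call is refused whole if a number of a shift passes 50 or a number of a turn 8.59, either way. A call with a gripper value outside its range is refused whole. The fingers move at their own pace and stop on an object; "force" is the grip in N (left out, the last holds). Time passes only in rows, so rows that do not move let the fingers close. It gives the time, the measured TCP pose, the force, the opening and the grip force at its end, in the units of the state.
- get_state(): the state, without advancing time (a new reading comes with each control period).
- get_image(name): name is "side" or "top" or "wrist"; returns the picture (420x560x3 uint8, blue, green, red); there is no depth.
- get_calibration(name): a dict with "mtx" (3x3 intrinsics, pixels), "D" ([k1, k2, p1, p2, k3] as OpenCV has them; the pictures are not rectified), "world_from_camera" (4x4, takes a point from camera to world coordinates). Camera axes: x right, y down, z forward; pixel columns grow to the right and rows downward; lengths in m; the calibration is good to about 2 mm. A picture is of the moment at which its call begins: read the wrist's pose just before it. get_calibration takes no time and is no camera call; for the wrist camera it gives the pose at the moment of the call.
- close_job(): hands the job in; it is judged then, once.
The state is a dict: "time": time; "joint_positions": joint angles; "qd": joint speeds; "joint_torque": joint torques, N m; "position": TCP position; "tool_rot": TCP orientation; "ft_force": force on the tool from outside, world axes, zero at the start; "torque": the same for the moment, N m; "grip_width": opening from 0.0 (shut) to 1.0 (fully open); "grip_force": force on a finger pad.
Only numpy, scipy, OpenCV 4.12 (cv2) and the standard library are available. Lean on these libraries where they do the work, as an engineer would, in place of code of your own. Each camera call takes 0.05 s, during which the arm holds its last target. There are 200 camera calls.

## Working session

There is one attempt and no reset: what is moved stays moved. The work goes in short steps, Python scripts to look and compute and a tool call to move; the robot and the scene stay as the last step left them, time stands still between calls to the robot, and variables do not carry over. Pictures are saved under pics/ and viewed, at most 10 in all, crops included, and the job is handed in when it is done.

Besides the shell and the picture viewer there is one more tool, called after "Emit:" as a command line: name --argument value ..., lists and objects as JSON in quotes. send_rows: Moves the arm, as the interface text tells. Its arguments: {"type":"object","properties":{"rows":{"type":"array","items":{"type":"object","properties":{"hand":{"type":"number"},"x":{"type":"number"},"y":{"type":"number"},"z":{"type":"number"},"roll":{"type":"number"}}}},"force":{"type":"number"}},"required":["rows"]}

```bash
mkdir -p pics
python3 - <<'E'
from bench import *
import cv2,numpy as np
s=get_state();print(s['time'],s['position'],s['tool_rot'],s['grip_width'])
for n in('top','side'):
    cv2.imwrite(f'pics/{n}0.png',get_image(n));c=get_calibration(n);print(n,np.round(c['mtx'],1).tolist(),c['D'],np.round(c['world_from_camera'],3).tolist())
E
```

```text
0.0 [0.20302999 0.6170315  0.29115291] [-4.97018601e-01 -3.10181532e+00  2.99869030e-03] 1.001004421364402
top [[458.1, 0.0, 277.1], [0.0, 458.1, 208.5], [0.0, 0.0, 1.0]] [0.04504939 0.         0.         0.         0.        ] [[0.014, -0.997, 0.071, 0.433], [-1.0, -0.013, 0.016, 0.131], [-0.015, -0.071, -0.997, 0.952], [0.0, 0.0, 0.0, 1.0]]
side [[432.1, 0.0, 282.7], [0.0, 432.1, 202.2], [0.0, 0.0, 1.0]] [-0.12174494  0.          0.          0.          0.        ] [[-0.998, 0.038, -0.059, 0.534], [0.07, 0.435, -0.898, 0.971], [-0.009, -0.9, -0.436, 0.502], [0.0, 0.0, 0.0, 1.0]]
```

View pics/top0.png

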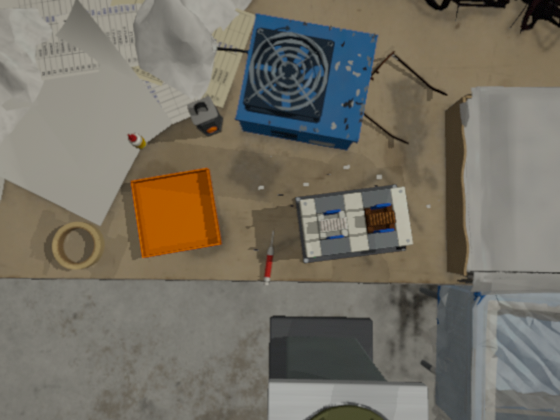

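View pics/side0.png

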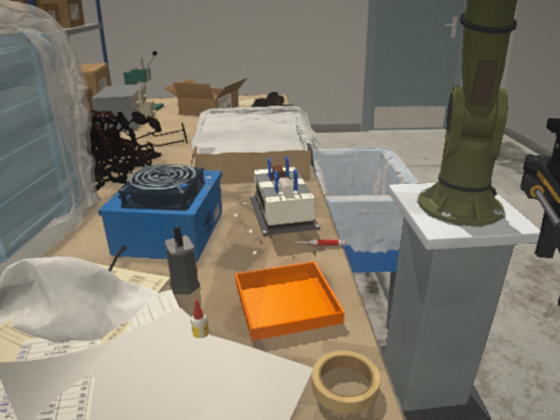

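The top view shows the extractor at about (353,223), with the brown cartridge at (381,219) and its tabs above and below it. The white cartridge is at (333,224) and the tray at (176,214). The side view confirms the layout, with the blue box behind and the cardboard box to the right of the extractor.

```bash
cat > h.py <<'E'
from bench import *
import cv2,numpy as np
def ray(c,px):
    u=cv2.undistortPoints(np.array(px,float).reshape(-1,1,2),c['mtx'],c['D']).reshape(-1,2) if 0 else cv2.undistortPoints(np.array(px,float).reshape(-1,1,2),np.array(c['mtx']),np.array(c['D'])).reshape(-1,2)
    T=np.array(c['world_from_camera']);return T[:3,3],np.c_[u,np.ones(len(u))]@T[:3,:3].T
def plane(c,px,z):
    o,d=ray(c,px);return o+d*((z-o[2])/d[:,2])[:,None]
E
sed -i "s/    u=.* if 0 else /    u=/" h.py
python3 - <<'E'
from h import *
im=cv2.imread('pics/top0.png');c=get_calibration('top');hsv=cv2.cvtColor(im,cv2.COLOR_BGR2HSV)
def blobs(im,lo,hi,roi,amin):
    m=cv2.inRange(cv2.cvtColor(im,cv2.COLOR_BGR2HSV),lo,hi);k=np.zeros_like(m);x0,y0,x1,y1=roi;k[y0:y1,x0:x1]=m[y0:y1,x0:x1]
    return [q for q in cv2.findContours(k,0,2)[0] if cv2.contourArea(q)>=amin]
for q in blobs(im,(105,120,50),(130,255,255),(290,180,420,265),4):
    x,y,w,h=cv2.boundingRect(q);r=cv2.minAreaRect(q);print('tab',(x,y,w,h),r,plane(c,[r[0]],.129).round(4))
q=max(blobs(im,(5,180,100),(18,255,255),(100,150,250,280),100),key=cv2.contourArea)
r=cv2.minAreaRect(q);b=cv2.boxPoints(r);print('tray',r);P=plane(c,b,.025);print(P.round(3),np.linalg.norm(np.diff(P,axis=0),axis=1),P.mean(0))
q=max(blobs(im,(0,0,0),(180,255,70),(290,180,420,270),100),key=cv2.contourArea)
cv2.imwrite('pics/crop.png',cv2.resize(im[175:270,285:425],None,fx=5,fy=5,interpolation=cv2.INTER_CUBIC))
s=cv2.imread('pics/side0.png');cv2.imwrite('pics/crops.png',cv2.resize(s[145:245,235:335],None,fx=5,fy=5,interpolation=cv2.INTER_CUBIC))
E
```

```text
tab (327, 235, 17, 4) ((334.97998046875, 236.85997009277344), (2.5455849170684814, 16.12203598022461), 81.8698959350586) [[0.442  0.0396 0.129 ]]
tab (374, 228, 20, 5) ((383.4615783691406, 230.1923065185547), (3.4729723930358887, 19.225383758544922), 82.87498474121094) [[ 0.4551 -0.0465  0.129 ]]
tab (324, 209, 16, 6) ((331.5799865722656, 211.5599822998047), (3.535533905029297, 15.414929389953613), 81.8698959350586) [[0.4872 0.0459 0.129 ]]
tab (371, 203, 20, 6) ((380.41998291015625, 205.43997192382812), (3.8183767795562744, 19.374725341796875), 81.8698959350586) [[ 0.4993 -0.0412  0.129 ]]
tray ((175.04052734375, 212.2432403564453), (78.4183120727539, 80.8843002319336), 80.53767395019531)
[[0.553 0.449 0.025]
 [0.582 0.287 0.025]
 [0.425 0.257 0.025]
 [0.396 0.417 0.025]] [0.16440334 0.16000296 0.16244864] [0.48912435 0.35229033 0.025     ]
```

View pics/crop.png

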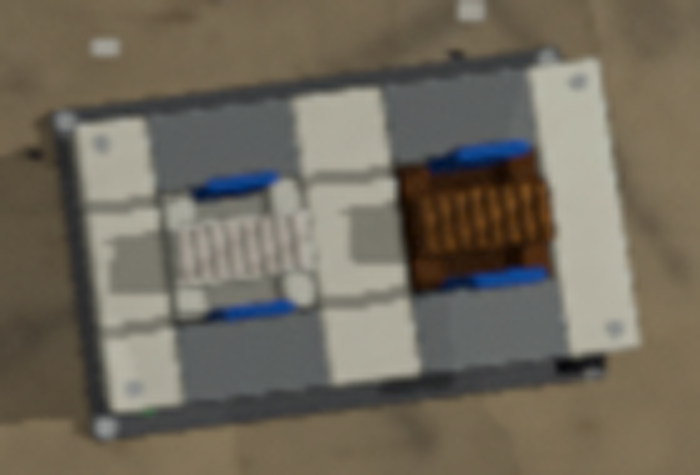

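View pics/crops.png

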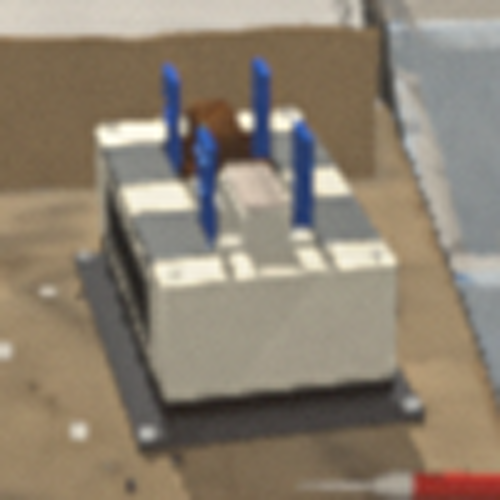

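The tabs come out at x 0.455/0.499, y ≈ -0.045 and about 45 mm apart. The cartridge spacing reads 88 mm against the stated 90, and a-b sits at about 8° yaw. The tray measures 160–164 mm square, centred at (0.489, 0.352). These all fit the given sizes, so I'll move over the brown cartridge.

Emit:
send_rows --rows '[{"hand": 87,"x": 30,"y": -33,"roll": -8},{"x": 30,"y": -33,"roll": -8},{"x": 30,"y": -33,"roll": -8},{"x": 30,"y": -33,"roll": -8},{"x": 30,"y": -33,"roll": -8},{"x": 30,"y": -33,"roll": -8},{"x": 30,"y": -33,"roll": -8},{"x": 30,"y": -33,"roll": -8}]'

```text
schema error: expected keys hand, x, y, z, roll
```

Emit:
send_rows --rows '[{"x": 3,"y": -40},{"x": 3,"y": -40},{"x": 4,"y": -40},{"x": 3,"y": -40},{"x": 4,"y": -40},{"x": 3,"y": -40},{"x": 4,"y": -40},{"x": 3,"y": -40},{"x": 4,"y": -40},{"x": 3,"y": -40}]'

```text
schema error: expected keys hand, x, y, z, roll
```

Run:
```python
from h import *
s=get_state();print(s['time'],s['position'],s['tool_rot'],s['joint_positions'].round(2) if hasattr(s['joint_positions'],'round') else s['joint_positions'])
c=get_calibration('wrist');im=get_image('wrist');cv2.imwrite('pics/w1.png',im)
np.save('w1.npy',c,allow_pickle=True);print(np.round(c['world_from_camera'],3).tolist())
m=cv2.inRange(cv2.cvtColor(im,cv2.COLOR_BGR2HSV),(105,120,50),(130,255,255))
for q in cv2.findContours(m,0,2)[0]:
    if cv2.contourArea(q)>30:
        b=cv2.boxPoints(cv2.minAreaRect(q));print(b.round(0).tolist(),plane(c,b,.129)[:,:2].round(4).tolist())
```

```text
0.1 [0.2030262  0.61708345 0.29130552] [-4.97030725e-01 -3.10185624e+00  2.60213768e-03] [-1.24  0.32 -0.07  1.45  0.02  1.37 -0.06]
[[0.313, 0.919, 0.239, 0.138], [0.95, -0.302, -0.081, 0.638], [-0.002, 0.253, -0.968, 0.384], [0.0, 0.0, 0.0, 1.0]]
```

View pics/w1.png

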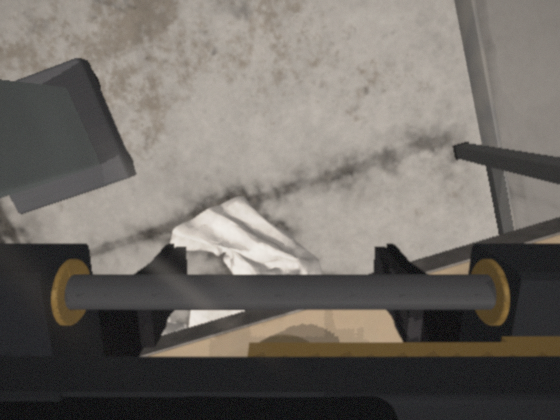

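The rows need all five keys, so nothing moved. The picture is the wrist view at the start pose: the floor beside the table, with the fingers at about rows 250–340. Resending with all keys.

Emit:
send_rows --rows '[{"hand": 87,"x": 30,"y": -33,"z": 0,"roll": -8},{"hand": 87,"x": 30,"y": -33,"z": 0,"roll": -8},{"hand": 87,"x": 30,"y": -33,"z": 0,"roll": -8},{"hand": 87,"x": 30,"y": -33,"z": 0,"roll": -8},{"hand": 87,"x": 30,"y": -33,"z": 0,"roll": -8},{"hand": 87,"x": 30,"y": -33,"z": 0,"roll": -8},{"hand": 87,"x": 30,"y": -33,"z": 0,"roll": -8},{"hand": 87,"x": 30,"y": -33,"z": 0,"roll": -8}]'

```text
time: 0.95
position: [0.444, 0.3518, 0.2922]
tool_rot: [-2.072, -2.361, 0.0]
ft_force: [0.4, 0.1, -0.4]
grip_width: 1.003
grip_force: 0.0
```

Emit:
send_rows --rows '[{"hand": 87,"x": 3,"y": -40,"z": 0,"roll": 0},{"hand": 87,"x": 3,"y": -40,"z": 0,"roll": 0},{"hand": 87,"x": 3,"y": -40,"z": 0,"roll": 0},{"hand": 87,"x": 4,"y": -40,"z": 0,"roll": 0},{"hand": 87,"x": 4,"y": -40,"z": 0,"roll": 0},{"hand": 87,"x": 4,"y": -40,"z": 0,"roll": 0},{"hand": 87,"x": 4,"y": -30,"z": 0,"roll": 0},{"hand": 87,"x": 3,"y": -30,"z": 0,"roll": 0},{"hand": 87,"x": 0,"y": 0,"z": 0,"roll": 0},{"hand": 87,"x": 0,"y": 0,"z": 0,"roll": 0}]'

```text
time: 1.95
position: [0.471, 0.0531, 0.2922]
tool_rot: [-2.067, -2.365, -0.001]
ft_force: [0.4, -0.3, -0.4]
grip_width: 0.999
grip_force: 0.0
```

```bash
cat > look.py <<'E'
from h import *
import sys
s=get_state();print(s['time'],s['position'],s['tool_rot'],s['joint_positions'])
c=get_calibration('wrist');im=get_image('wrist');cv2.imwrite(sys.argv[1],im)
print(np.round(c['world_from_camera'],3).tolist())
m=cv2.inRange(cv2.cvtColor(im,cv2.COLOR_BGR2HSV),(105,120,50),(130,255,255))
for q in cv2.findContours(m,0,2)[0]:
    if cv2.contourArea(q)>30:
        b=cv2.boxPoints(cv2.minAreaRect(q));print(b.round(0).tolist(),plane(c,b,.129)[:,:2].round(4).tolist())
E
python3 look.py pics/w2.png
```

```text
1.95 [0.47099219 0.05308071 0.29221526] [-2.06698086e+00 -2.36510458e+00 -7.01483337e-04] [-0.67997622 -0.07911781  0.49039363  1.88535624  0.03764213  1.32621622
 -0.06567432]
[[0.991, 0.129, 0.034, 0.462], [0.134, -0.959, -0.249, 0.121], [0.0, 0.252, -0.968, 0.385], [0.0, 0.0, 0.0, 1.0]]
[[296.0, 310.0], [303.0, 310.0], [303.0, 341.0], [296.0, 341.0]] [[0.4936, -0.0208], [0.4989, -0.0201], [0.5029, -0.0467], [0.4975, -0.0475]]
[[236.0, 352.0], [243.0, 309.0], [252.0, 310.0], [244.0, 353.0]] [[0.4518, -0.0635], [0.4533, -0.0253], [0.4601, -0.0256], [0.4588, -0.0639]]
[[412.0, 260.0], [428.0, 221.0], [470.0, 237.0], [454.0, 277.0]] [[0.5721, 0.0305], [0.5766, 0.0619], [0.6099, 0.0535], [0.6062, 0.0215]]
[[448.0, 218.0], [456.0, 215.0], [460.0, 229.0], [452.0, 232.0]] [[0.5904, 0.066], [0.5957, 0.0685], [0.6014, 0.0586], [0.5961, 0.056]]
[[297.0, 198.0], [305.0, 198.0], [305.0, 245.0], [297.0, 245.0]] [[0.4817, 0.0658], [0.4873, 0.0665], [0.4925, 0.032], [0.4868, 0.0312]]
[[235.0, 198.0], [248.0, 198.0], [248.0, 245.0], [235.0, 245.0]] [[0.4385, 0.06], [0.4475, 0.0612], [0.4515, 0.026
[... 676 characters left out ...]
1, 0.1692], [0.6759, 0.0581]]
[[531.0, 85.0], [550.0, 69.0], [563.0, 84.0], [544.0, 101.0]] [[0.6224, 0.1613], [0.6318, 0.1726], [0.6434, 0.1645], [0.6341, 0.153]]
[[474.0, 129.0], [487.0, 59.0], [529.0, 66.0], [516.0, 137.0]] [[0.593, 0.1288], [0.5896, 0.173], [0.6176, 0.1722], [0.6223, 0.1277]]
[[505.0, 91.0], [527.0, 54.0], [547.0, 65.0], [525.0, 103.0]] [[0.6068, 0.1552], [0.6145, 0.1795], [0.6291, 0.1745], [0.6217, 0.1499]]
[[511.0, 36.0], [531.0, 29.0], [534.0, 40.0], [515.0, 47.0]] [[0.6011, 0.1882], [0.6123, 0.1939], [0.6166, 0.1882], [0.6054, 0.1824]]
[[520.0, 69.0], [520.0, 24.0], [559.0, 24.0], [559.0, 69.0]] [[0.6125, 0.1698], [0.6048, 0.1957], [0.6293, 0.1992], [0.6377, 0.1733]]
```

View pics/w2.png

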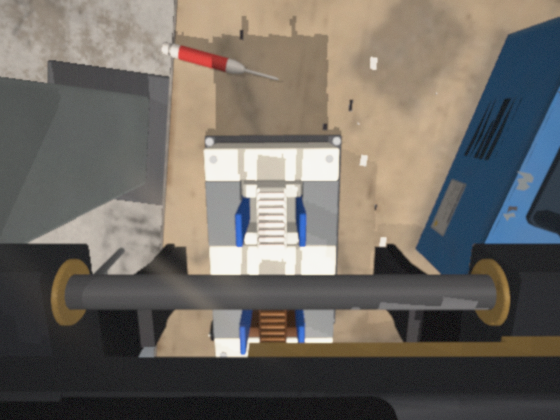

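The wrist view shows the white cartridge's tabs at (242,221) and (301,221), and the brown ones at (243,330) and (300,325), in line with the tool's yaw of 7.7°. At z=0.129 the white cartridge's centre is (0.465, 0.042), which puts the brown one at (0.4775, -0.048), matching the top camera. Moving over it and descending.

Emit:
send_rows --rows '[{"hand": 87,"x": 3,"y": -40,"z": 0,"roll": 0},{"hand": 87,"x": 3,"y": -40,"z": 0,"roll": 0},{"hand": 87,"x": 0.5,"y": -21,"z": 0,"roll": 0},{"hand": 87,"x": 0,"y": 0,"z": 0,"roll": 0},{"hand": 87,"x": 0,"y": 0,"z": -30,"roll": 0},{"hand": 87,"x": 0,"y": 0,"z": -30,"roll": 0},{"hand": 87,"x": 0,"y": 0,"z": -30,"roll": 0},{"hand": 87,"x": 0,"y": 0,"z": 0,"roll": 0},{"hand": 87,"x": 0,"y": 0,"z": 0,"roll": 0}]'

```text
time: 2.9
position: [0.4777, -0.046, 0.2025]
tool_rot: [-2.062, -2.369, 0.001]
ft_force: [0.5, -0.5, 0.3]
grip_width: 0.998
grip_force: 0.0
```

Run:
```python
from h import *
print(get_state()['joint_positions'])
a=get_image('side')[120:250,220:350];b=get_image('top')[150:270,300:430]
b=cv2.resize(b,(390,390));a=cv2.resize(a,(390,390));cv2.imwrite('pics/c3.png',np.hstack([a,b]))
```

```text
[-0.57756513  0.01335717  0.62847902  1.99418642 -0.0083984   1.13742344
  0.19271425]
```

View pics/c3.png

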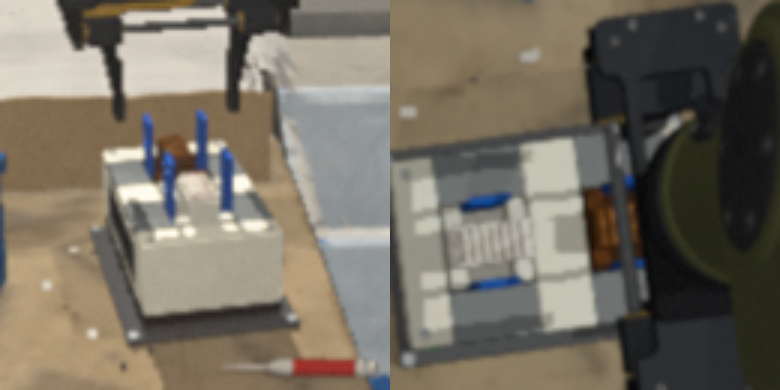

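The open fingers (118 and 233 in the crop) straddle the brown tabs (148 and 201) evenly, above the extractor. Descending the last 43 mm and then pinching.

Emit:
send_rows --rows '[{"hand": 87,"x": 0,"y": -2,"z": -15,"roll": 0},{"hand": 87,"x": 0,"y": 0,"z": -15,"roll": 0},{"hand": 87,"x": 0,"y": 0,"z": -12,"roll": 0},{"hand": 87,"x": 0,"y": 0,"z": 0,"roll": 0}]'

```text
time: 3.4
position: [0.4773, -0.0492, 0.1598]
tool_rot: [-2.064, -2.367, 0.001]
ft_force: [-1.1, 0.2, -0.1]
grip_width: 1.001
grip_force: 0.0
```

Emit:
send_rows --force 22 --rows '[{"hand": 60,"x": 0,"y": 0,"z": 0,"roll": 0},{"hand": 55,"x": 0,"y": 0,"z": 0,"roll": 0},{"hand": 50,"x": 0,"y": 0,"z": 0,"roll": 0},{"hand": 45,"x": 0,"y": 0,"z": 0,"roll": 0},{"hand": 40,"x": 0,"y": 0,"z": 0,"roll": 0},{"hand": 30,"x": 0,"y": 0,"z": 0,"roll": 0},{"hand": 30,"x": 0,"y": 0,"z": 0,"roll": 0},{"hand": 30,"x": 0,"y": 0,"z": 0,"roll": 0},{"hand": 30,"x": 0,"y": 0,"z": 0,"roll": 0}]'

```text
time: 4.3
position: [0.4782, -0.0495, 0.1608]
tool_rot: [2.065, 2.367, 0.001]
ft_force: [0.2, 0.7, 5.1]
grip_width: 0.385
grip_force: 22.0
```

The opening reads 33.5 mm at 22 N, about the 36 mm stop. Starting the lift gently.

Emit:
send_rows --rows '[{"hand": 30,"x": 0,"y": 0,"z": 5,"roll": 0},{"hand": 30,"x": 0,"y": 0,"z": 10,"roll": 0},{"hand": 30,"x": 0,"y": 0,"z": 10,"roll": 0},{"hand": 30,"x": 0,"y": 0,"z": 0,"roll": 0}]'

```text
time: 4.7
position: [0.4784, -0.0496, 0.1869]
tool_rot: [2.064, 2.366, 0.003]
ft_force: [-0.6, -0.3, -2.2]
grip_width: 0.377
grip_force: 22.0
```

Run:
```python
from h import *
a=get_image('side')[100:250,200:350];cv2.imwrite('pics/c4.png',cv2.resize(a,(600,600),interpolation=cv2.INTER_CUBIC))
```

```text
(no output)
```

View pics/c4.png

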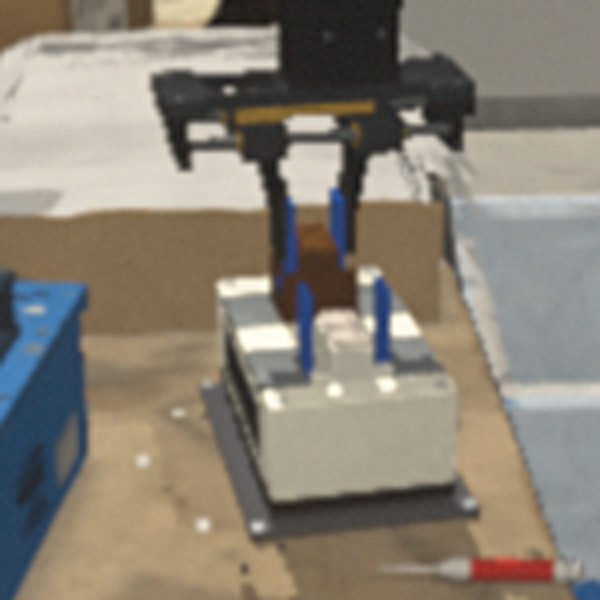

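The brown cartridge is coming up with the fingers: it's well out of its bay at crop (315,270), both tabs are pinched, and the white one is still seated. Lifting on to clear it, then carrying over to the tray.

Emit:
send_rows --rows '[{"hand": 30,"x": 0,"y": 0,"z": 15,"roll": 0},{"hand": 30,"x": 0,"y": 0,"z": 15,"roll": 0},{"hand": 30,"x": 0,"y": 0,"z": 20,"roll": 0},{"hand": 30,"x": 0,"y": 0,"z": 25,"roll": 0},{"hand": 30,"x": 0,"y": 0,"z": 25,"roll": 0},{"hand": 30,"x": 0,"y": 0,"z": 20,"roll": 0},{"hand": 30,"x": 0,"y": 0,"z": 10,"roll": 0},{"hand": 30,"x": 0,"y": 0,"z": 0,"roll": 0}]'

```text
time: 5.55
position: [0.4782, -0.0496, 0.3162]
tool_rot: [2.064, 2.366, 0.003]
ft_force: [0.5, -0.1, -0.6]
grip_width: 0.378
grip_force: 22.0
```

Emit:
send_rows --rows '[{"hand": 30,"x": 0,"y": 10,"z": 0,"roll": 0},{"hand": 30,"x": 1,"y": 20,"z": 0,"roll": 0},{"hand": 30,"x": 1,"y": 25,"z": 0,"roll": 0},{"hand": 30,"x": 1,"y": 25,"z": 0,"roll": 0},{"hand": 30,"x": 1,"y": 25,"z": 0,"roll": 0},{"hand": 30,"x": 1,"y": 25,"z": 0,"roll": 0},{"hand": 30,"x": 1,"y": 25,"z": 0,"roll": 0},{"hand": 30,"x": 1,"y": 25,"z": 0,"roll": 0},{"hand": 30,"x": 1,"y": 25,"z": 0,"roll": 0},{"hand": 30,"x": 1,"y": 25,"z": 0,"roll": 0}]'

```text
time: 6.55
position: [0.4855, 0.1821, 0.3133]
tool_rot: [-2.064, -2.367, 0.004]
ft_force: [-0.2, -0.3, -1.8]
grip_width: 0.381
grip_force: 22.0
```

Emit:
send_rows --rows '[{"hand": 30,"x": 1,"y": 25,"z": 0,"roll": 0},{"hand": 30,"x": 0,"y": 25,"z": 0,"roll": 0},{"hand": 30,"x": 1,"y": 25,"z": 0,"roll": 0},{"hand": 30,"x": 0,"y": 25,"z": 0,"roll": 0},{"hand": 30,"x": 0,"y": 25,"z": 0,"roll": 0},{"hand": 30,"x": 0,"y": 25,"z": 0,"roll": 0},{"hand": 30,"x": 0,"y": 15,"z": 0,"roll": 0},{"hand": 30,"x": 0,"y": 7,"z": 0,"roll": 0},{"hand": 30,"x": 0,"y": 0,"z": 0,"roll": 0}]'

```text
time: 7.45
position: [0.4881, 0.353, 0.3142]
tool_rot: [2.064, 2.369, -0.003]
ft_force: [-0.1, -0.0, -0.7]
grip_width: 0.381
grip_force: 22.0
```

Run:
```python
from h import *
a=get_image('side');b=get_image('top')[100:310,50:330];b=cv2.resize(b,(280,210));cv2.imwrite('pics/c5.png',np.hstack([a[:,120:440],cv2.copyMakeBorder(b,0,210,0,0,cv2.BORDER_CONSTANT)]))
```

```text
(no output)
```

View pics/c5.png

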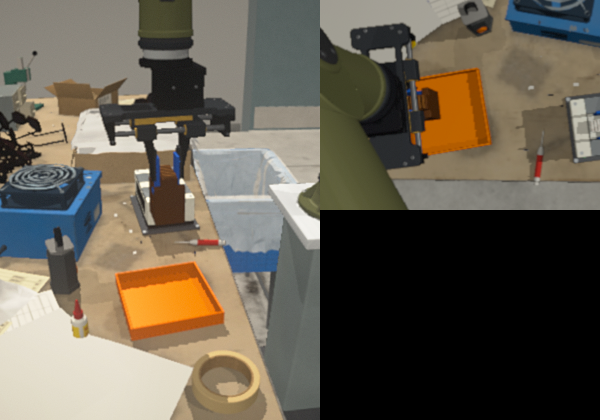

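The cartridge hangs upright in the fingers at about (170,195), above the tray. Lowering to about 25 mm above the floor, then slowly.

Emit:
send_rows --rows '[{"hand": 30,"x": 0,"y": 0,"z": -10,"roll": 0},{"hand": 30,"x": 0,"y": 0,"z": -20,"roll": 0},{"hand": 30,"x": 0,"y": 0,"z": -25,"roll": 0},{"hand": 30,"x": 0,"y": 0,"z": -25,"roll": 0},{"hand": 30,"x": 0,"y": 0,"z": -25,"roll": 0},{"hand": 30,"x": 0,"y": 0,"z": -20,"roll": 0},{"hand": 30,"x": 0,"y": 0,"z": -15,"roll": 0},{"hand": 30,"x": 0,"y": 0,"z": -8,"roll": 0},{"hand": 30,"x": 0,"y": 0,"z": 0,"roll": 0},{"hand": 30,"x": 0,"y": 0,"z": 0,"roll": 0}]'

```text
time: 8.55
position: [0.4891, 0.3526, 0.168]
tool_rot: [2.065, 2.367, 0.002]
ft_force: [-0.9, 0.3, -0.3]
grip_width: 0.383
grip_force: 22.0
```

Emit:
send_rows --rows '[{"hand": 30,"x": 0,"y": 0,"z": -3,"roll": 0},{"hand": 30,"x": 0,"y": 0,"z": -3,"roll": 0},{"hand": 30,"x": 0,"y": 0,"z": -3,"roll": 0},{"hand": 30,"x": 0,"y": 0,"z": -3,"roll": 0},{"hand": 30,"x": 0,"y": 0,"z": -3,"roll": 0},{"hand": 30,"x": 0,"y": 0,"z": -2,"roll": 0},{"hand": 30,"x": 0,"y": 0,"z": -2,"roll": 0},{"hand": 30,"x": 0,"y": 0,"z": 0,"roll": 0},{"hand": 30,"x": 0,"y": 0,"z": 0,"roll": 0}]'

```text
time: 9.45
position: [0.4887, 0.3525, 0.1483]
tool_rot: [2.065, 2.367, 0.0]
ft_force: [0.2, 0.7, -0.9]
grip_width: 0.381
grip_force: 22.0
```

Emit:
send_rows --rows '[{"hand": 30,"x": 0,"y": 0,"z": -2,"roll": 0},{"hand": 30,"x": 0,"y": 0,"z": -2,"roll": 0},{"hand": 30,"x": 0,"y": 0,"z": 0,"roll": 0},{"hand": 30,"x": 0,"y": 0,"z": 0,"roll": 0}]'

```text
time: 9.85
position: [0.4886, 0.3524, 0.1442]
tool_rot: [2.065, 2.367, -0.0]
ft_force: [0.6, 0.2, -1.0]
grip_width: 0.379
grip_force: 22.0
```

Emit:
send_rows --rows '[{"hand": 30,"x": 0,"y": 0,"z": -2,"roll": 0},{"hand": 30,"x": 0,"y": 0,"z": 0,"roll": 0},{"hand": 30,"x": 0,"y": 0,"z": 0,"roll": 0}]'

```text
time: 10.15
position: [0.489, 0.3526, 0.1429]
tool_rot: [2.065, 2.367, 0.002]
ft_force: [-0.4, 0.5, 3.4]
grip_width: 0.384
grip_force: 22.0
```

The force flipped to +3.4 N at z 0.143, so it has touched the floor. One more millimetre, then opening gradually.

Emit:
send_rows --rows '[{"hand": 30,"x": 0,"y": 0,"z": -1,"roll": 0},{"hand": 36,"x": 0,"y": 0,"z": 0,"roll": 0},{"hand": 42,"x": 0,"y": 0,"z": 0,"roll": 0},{"hand": 48,"x": 0,"y": 0,"z": 0,"roll": 0},{"hand": 54,"x": 0,"y": 0,"z": 0,"roll": 0},{"hand": 62,"x": 0,"y": 0,"z": 0,"roll": 0},{"hand": 75,"x": 0,"y": 0,"z": 0,"roll": 0},{"hand": 87,"x": 0,"y": 0,"z": 0,"roll": 0},{"hand": 87,"x": 0,"y": 0,"z": 0,"roll": 0}]'

```text
time: 11.05
position: [0.4884, 0.3524, 0.1409]
tool_rot: [-2.065, -2.367, 0.001]
ft_force: [-0.5, -0.2, -0.2]
grip_width: 0.898
grip_force: 0.0
```

Emit:
send_rows --rows '[{"hand": 87,"x": 0,"y": 0,"z": 10,"roll": 0},{"hand": 87,"x": 0,"y": 0,"z": 20,"roll": 0},{"hand": 87,"x": 0,"y": 0,"z": 30,"roll": 0},{"hand": 87,"x": 0,"y": 0,"z": 40,"roll": 0},{"hand": 87,"x": 0,"y": 0,"z": 40,"roll": 0},{"hand": 87,"x": 0,"y": 0,"z": 20,"roll": 0},{"hand": 87,"x": 0,"y": 0,"z": 0,"roll": 0}]'

```text
time: 11.75
position: [0.4901, 0.3533, 0.3062]
tool_rot: [2.065, 2.366, 0.013]
ft_force: [0.6, 0.2, 0.1]
grip_width: 0.999
grip_force: 0.0
```

Run:
```python
from h import *
a=get_image('side');cv2.imwrite('pics/c6.png',a[100:400,150:450])
```

```text
(no output)
```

View pics/c6.png

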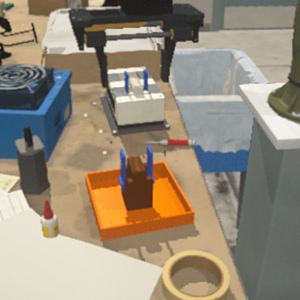

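The brown cartridge stands upright in the middle of the tray at crop (137,185) with its tabs sprung back. The white one is still in its bay at (135,82), and the gripper is clear. Handing in.

```bash
python3 -c "
from bench import *
print(close_job())"
```

```text
the job is handed in; nothing more can be done
None
```

The brown cartridge is standing upright in the orange tray with its tabs released, the white one is still seated in its bay, and I handed the job in at about 12 s without getting a verdict back.

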